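Shut the red valve under the sliding cover of the still's water box

ROBOT

A 6-joint arm with a two-finger parallel gripper is mounted at the origin on the work surface. World frame = base frame: x ahead of the robot, y to its left, z up, the work surface at z = 0. Lengths are in m, angles in rad, forces in N, time in s.
With the tool pointing down it reaches from about 0.4 to 0.925 m from the base axis. Payload 12.5 kg.
Tool frame: the origin (TCP) lies at the very end of the fingers, on their centre line; the grasp point (between the pads) lies 19 mm behind it; z points along the fingers, y is the line along which they close (so a half turn about z gives the same grasp; the last joint's range is limited). The gripper opens to 95 mm and grips with 3 to 60 N. Pads are 20 mm wide; open, the fingers measure 119 mm over their backs; the gripper's body (75 mm by 180 mm) begins 59 mm behind the grasp point.
Start: joints at [1.212, 0.491, 1.559, -0, 1.092, -0.106], TCP at [0.156, 0.605, 0.215] pointing down, gripper open.
Joint ranges: [-3.1, 3.1], [-0.84, 2.19], [0.05, 2.79], [-1.13, 4.28], [0.06, 2.93], [-2.69, 2.69]. Speed limits (rad/s): [2.22, 2.22, 2.79, 3.14, 3.14, 3.14].

INTERFACE

Orientations are given as a unit quaternion [w, x, y, z].
In Python, from rig import r gives the robot as it stands.
- The arm moves only by the tool jog_arm, never from a script. Its argument "plan" is a list of rows, each an object of numbers: "wx", "wy", "wz": the turn, a rotation vector about the tool's x, y, z in rad; "x", "y", "z": the shift along the tool's x, y, z in cm; "claw": the finger opening in cm, from 0 to 9.51. A call has 1 to 20 rows; each row is the pose to reach, as a shift and turn from the pose commanded when the call began, along the tool's axes at that moment; what a row does not reach only later rows make up. A row lasts 1/8 s, in which the tool goes at most 62.5 mm and 10.7 degrees, less where a joint would pass 70% of its speed; a pose out of reach is approached as far as the arm can. A call with a gripper value outside its range is refused whole. The fingers move at their own pace and stop on an object; "squeeze" is the grip in N (left out, the last holds). Time passes only in rows, so rows that repeat a pose let the fingers close. It gives the time, the measured TCP pose, the force, the opening and the grip force at its end, in the units of the state.
- r.get_obs(): the state, without advancing time (a new reading comes with each control period).
- r.grab_frame(name): name is "side" or "top" or "wrist"; returns a dict with "frame" (400x640x3 uint8, blue, green, red), "fx", "fy", "cx", "cy" (pixels), "k1" (the pictures are not rectified: a ray, as slopes to the right and down, at radius r is drawn at 1 + k1 r^2 times it, then the intrinsics apply), "R" (3x3) and "t" (3): a world point X has camera coordinates R X + t. Camera axes: x right, y down, z forward; pixel columns grow to the right and rows downward; lengths in m; the calibration is good to about 2 mm. A picture is of the moment at which its call begins. There is no depth.
- r.close_job(): hands the job in; it is judged then, once.
The state is a dict: "time_s": time; "joint_positions": joint angles; "dq": joint speeds; "effort": joint torques, N m; "tool_pos": TCP position; "orientation": TCP orientation; "ft_force": force on the tool from outside, world axes, zero at the start; "ft_torque": the same for the moment, N m; "grip_width": opening from 0.0 (shut) to 1.0 (fully open); "finger_force": force on a finger pad.
Only numpy, scipy, OpenCV 4.12 (cv2) and the standard library are available. Lean on these libraries where they do the work, as an engineer would, in place of code of your own. Each camera call takes 0.05 s, during which the arm holds its last target. There are 200 camera calls.

TASK

Turn off the red water valve in the aluminium box: push the wooden cover (black bar on top) along its guides, all the way onto the solid half of the box so that the well lies open, then push the red handle clockwise round to its stop, fully shut. Do not lift the cover out of its guides, leave the black handle as it is, and do not shift, lift or tip the bottles, jar, beaker and weight standing around.

Things in the scene. Friction and masses are not known exactly. Their poses are not given: they have to be found in the camera images.
- valve_box: aluminium box fixed to the bench, 176 (x) x 500 (y) x 82 mm high. Origin: centre of its underside. Deck 72 mm above the bench; dark guides 8 mm wide along the long sides and 10 mm end stops rise 10 mm above it. -y half: open well; +y half (y -15 to +240 mm): solid deck where the cover parks. Turned up to 0.3 rad about the vertical
- well (a point): centre of the well's floor, 12 mm above the bench, at box (0, -125) mm. The well is open at the top, 140 mm along the box's x and 220 mm along its y (box y -235 to -15), and 60 mm deep from the deck; both valves stand in it
- cover: loose pale wooden board, 156 (x) x 232 (y) x 10 mm, about 0.35 kg, on the deck between the guides (2 mm play each side), over the well at first; slides along the box's y with a few N. Origin: centre of its underside. A black bar 100 (x) x 16 (y) x 20 mm high stands across the middle of its top. Origin at box y -124 mm at the well-end stop, +124 at the deck-end stop
- red_handle (a joint): turn of the red valve handle (rad): 0 = open, handle pointing to the box's -x (robot side); 1.571 = shut, at its stop, handle pointing to the box's +y. It turns clockwise seen from above about the vertical spindle, stays where it is left, and takes 2 to 3 N at the pad to push
- red_pad (a point): point on top of the red handle, 40 mm from the spindle axis, 62 mm above the bench; moves with the handle. The handle is a straight bar 14 mm wide with a round end, from the spindle out to 57 mm, from 42 to 62 mm above the bench (its top is 10 mm below the deck)
- red_axis (a point): spindle axis of the red valve, at the height of the handle's top (62 mm above the bench), fixed in the well at box x = +25 mm and at box y = -177 or -73 mm (either place; the black valve has the other). Hub of radius 10 mm
- black_handle (a joint): turn of the black valve handle, same kind and directions as the red one; it stays open
- black_pad (a point): point on top of the black handle, as red_pad
- dropper_a: amber dropper bottle, diameter 34, height 88, behind the box (mm). Loose; origin: centre of its underside
- dropper_b: a second amber dropper bottle, same size, behind the box (mm). Loose; origin: centre of its underside
- dropper_c: a third amber dropper bottle, same size, behind the box (mm). Loose; origin: centre of its underside
- cream_jar: white jar with brass cap, diameter 52, height 45, on the robot's side of the box (mm). Loose; origin: centre of its underside
- oil_bottle: squat amber bottle with cork, diameter 56, height 85, beyond the well end of the box (mm). Loose; origin: centre of its underside
- beaker: glass beaker, diameter 68, height 85, beyond the deck end of the box (mm). Loose; origin: centre of its underside
- weight: brass balance weight, diameter 34, height 48, behind the box (mm). Loose; origin: centre of its underside

How it is judged:
By the outcome, as a careful person would: the job done as asked, in the order asked, and still so for the second after the job is handed in, with the robot touching nothing.
It also fails if it takes over 51 s, if anything falls off the work surface, if the arm or the gripper's body presses on something with over 40 N, if the wrist force passes 120 N, or if a joint passes its speed limit or range.

## Working session

There is one attempt and no reset: what is moved stays moved. The work goes in short steps, Python scripts to look and compute and a tool call to move; the robot and the scene stay as the last step left them, time stands still between calls to the robot, and variables do not carry over. Pictures are saved under pics/ and viewed, at most 10 in all, crops included, and the job is handed in when it is done.

Besides the shell and the picture viewer there is one more tool, called after "Request:" by a JSON object that holds its "api" and its "payload", one argument or row to a line. jog_arm: Moves the arm, as the interface text tells. Its arguments: {"type":"object","properties":{"plan":{"type":"array","items":{"type":"object","properties":{"wx":{"type":"number"},"wy":{"type":"number"},"wz":{"type":"number"},"x":{"type":"number"},"y":{"type":"number"},"z":{"type":"number"},"claw":{"type":"number"}}}},"squeeze":{"type":"number"}},"required":["plan"]}

```bash
mkdir -p pics; cat > h.py <<'E'
import numpy as np, cv2, pickle
from rig import r
def grab(n,tag):
    f=r.grab_frame(n); cv2.imwrite(f'pics/{tag}.png',f['frame']); pickle.dump(f,open(f'pics/{tag}.pkl','wb')); return f
def load(tag): return pickle.load(open(f'pics/{tag}.pkl','rb'))
def ray(f,u,v):
    xd,yd=(u-f['cx'])/f['fx'],(v-f['cy'])/f['fy']; x,y=xd,yd
    for _ in range(30):
        s=1+f['k1']*(x*x+y*y); x,y=xd/s,yd/s
    R=np.array(f['R']);t=np.array(f['t']); return -R.T@t, R.T@np.array([x,y,1])
def hit(f,u,v,z):
    o,d=ray(f,u,v); return o+d*(z-o[2])/d[2]
def proj(f,X):
    c=np.array(f['R'])@np.array(X)+np.array(f['t']); x,y=c[:2]/c[2]; s=1+f['k1']*(x*x+y*y)
    return f['fx']*x*s+f['cx'],f['fy']*y*s+f['cy']
E
python3 - <<'E'
from h import *
for n in('top','side'): 
    f=grab(n,n+'0'); print(n,f['fx'],f['k1'],-np.array(f['R']).T@f['t'])
o=r.get_obs();print(o)
E
```

```text
top 395.7897187446062 0.03172178632623704 [0.48001875 0.01167034 0.96783694]
side 430.3217444577696 -0.01948586881727007 [0.31479907 0.7579846  0.7466849 ]
{'time_s': 0.1, 'joint_positions': array([ 1.21239551e+00,  4.91520345e-01,  1.55937345e+00, -3.74179210e-05,
        1.09166217e+00, -1.05585561e-01]), 'dq': array([ 0.00036761,  0.00089481, -0.00049962, -0.0001808 ,  0.00194852,
       -0.0008675 ]), 'effort': array([ 3.22117521e-03, -6.13624692e+01, -2.58605468e+01,  6.93704537e-02,
        4.70011239e-02, -9.57608836e-05]), 'tool_pos': array([0.15624002, 0.60495208, 0.21411227]), 'orientation': array([-9.45878083e-05,  1.26062674e-01,  9.92022162e-01, -4.72568425e-04]), 'ft_force': array([-0.28821148,  0.59747239,  0.12765019]), 'ft_torque': array([-0.03175576,  0.00723982, -0.00409041]), 'finger_force': 0.0, 'grip_width': 1.0011413225353785}
```

View pics/top0.png

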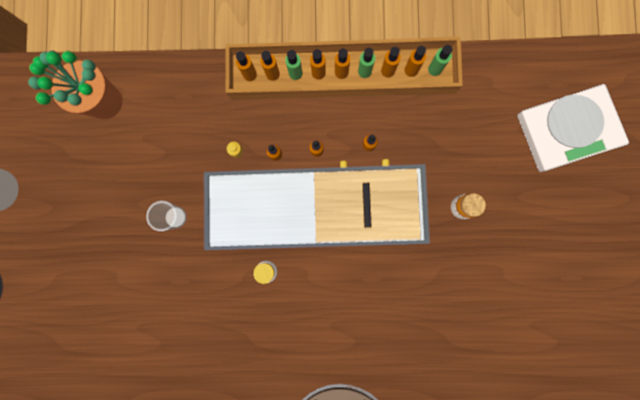

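View pics/side0.png

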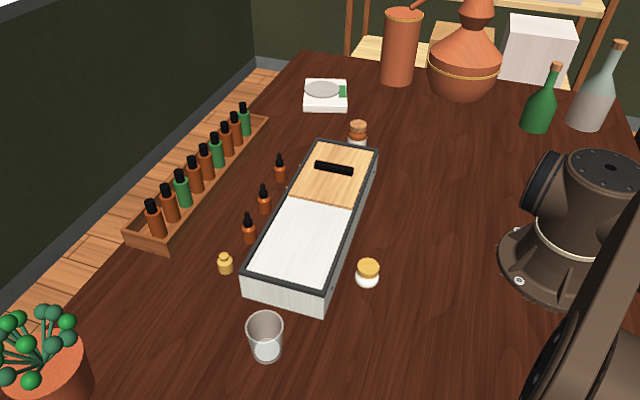

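The top view (+x up, +y left) shows the box corners at about (205,173), (425,165), (429,242) and (206,249). The cover is on the right half, its bar running from (366,183) to (368,227). The bottles are behind the box, the jar is at (264,272), the beaker is on the left and the oil bottle on the right.

```bash
python3 - <<'E'
from h import *
from scipy.optimize import least_squares
f=load('top0'); im=f['frame']
pts=[(205,173),(425,165.5),(429,242),(206,249)]
loc=[(88,250),(88,-250),(-88,-250),(-88,250)]
W=np.array([hit(f,*p,.082)[:2] for p in pts]);L=np.array(loc)/1e3
def T(p,l): c,s=np.cos(p[2]),np.sin(p[2]); return l@np.array([[c,s],[-s,c]])+p[:2]
s=least_squares(lambda p:(T(p,L)-W).ravel(),[.48,0,0]); print(s.x,s.fun*1e3)
p=s.x; c,sn=np.cos(p[2]),np.sin(p[2])
def tobox(X): d=X[:2]-p[:2]; return np.array([c*d[0]+sn*d[1],-sn*d[0]+c*d[1]])*1e3
for n,u,v,z in[('bar',366,183,.102),('bar',368.5,227,.102),('jar',264,272,.045),('d1',274,152,.088),('d2',316,147,.088),('d3',370,142,.088),('wt',234,148,.048),('oil',474,205,.085),('beak',162,216,.085)]:
    X=hit(f,u,v,z); print(n,X.round(3),tobox(X).round(0))
big=cv2.resize(im[130:290,140:500],None,fx=2.2,fy=2.2,interpolation=2); cv2.imwrite('pics/c1.png',big)
E
```

```text
[0.53845254 0.04563653 0.01600236] [ 2.0174821   1.19748568  2.97562745 -1.49561092 -2.78144643 -2.32361578
 -2.21166313  2.62174103]
bar [ 0.588 -0.067  0.102] [  48. -114.]
bar [ 0.492 -0.07   0.102] [ -49. -115.]
jar [0.393 0.168 0.045] [-144.  124.]
d1 [0.664 0.137 0.088] [127.  89.]
d2 [0.674 0.042 0.088] [135.  -6.]
d3 [ 0.683 -0.08   0.088] [ 142. -128.]
wt [0.684 0.238 0.048] [149. 190.]
oil [ 0.537 -0.303  0.085] [  -7. -349.]
beak [0.524 0.391 0.085] [ -9. 345.]
```

View pics/c1.png

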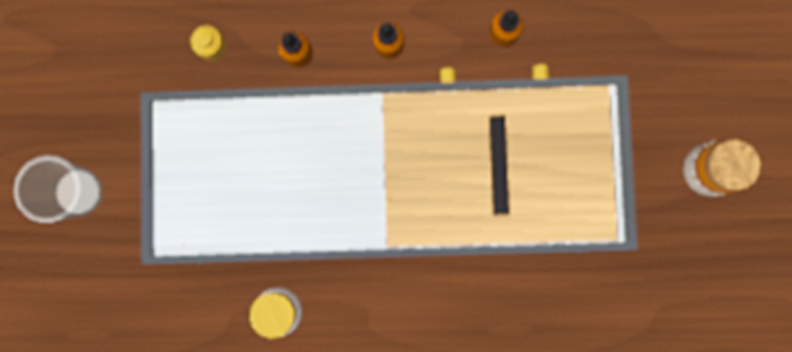

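The box centre is near (0.538, 0.046) with a yaw of about 0.016. The cover origin is at about box y -114. First I go over the well end with the claw closed and the tool y along the box y.

Request:
{"api": "jog_arm", "payload": {
  "plan": [
    {"x":-6,"y":-3.7,"wz":-0.13,"claw":0},
    {"x":-12,"y":-7.4,"wz":-0.27,"claw":0},
    {"x":-18,"y":-11.1,"wz":-0.27,"claw":0},
    {"x":-24,"y":-14.8,"wz":-0.27,"claw":0},
    {"x":-30,"y":-18.5,"wz":-0.27,"claw":0},
    {"x":-36.1,"y":-22.2,"wz":-0.27,"claw":0},
    {"x":-39.2,"y":-28.3,"wz":-0.27,"claw":0},
    {"x":-42.4,"y":-34.5,"wz":-0.27,"claw":0},
    {"x":-45.6,"y":-40.6,"wz":-0.27,"claw":0},
    {"x":-48.7,"y":-46.7,"wz":-0.27,"claw":0},
    {"x":-51.8,"y":-52.9,"wz":-0.27,"claw":0},
    {"x":-55,"y":-59,"wz":-0.27,"claw":0},
    {"x":-55,"y":-59,"wz":-0.27,"claw":0},
    {"x":-55,"y":-59,"wz":-0.27,"claw":0},
    {"x":-55,"y":-59,"wz":-0.27,"claw":0},
    {"x":-55,"y":-59,"wz":-0.27,"claw":0}
  ]
}}

```text
validation failed for argument at $.pl...
```

```bash
python3 - <<'E'
from h import *
o=r.get_obs();print({k:np.round(o[k],4) for k in('time_s','tool_pos','orientation','ft_force','grip_width')})
f=grab('wrist','w1'); print([proj(f,o['tool_pos'])], -np.array(f['R']).T@f['t'])
E
```

```text
{'time_s': np.float64(0.1), 'tool_pos': array([0.1562, 0.605 , 0.2141]), 'orientation': array([-1.000e-04,  1.261e-01,  9.920e-01, -5.000e-04]), 'ft_force': array([-0.2882,  0.5975,  0.1277]), 'grip_width': np.float64(1.0011)}
[(np.float64(320.5014232842953), np.float64(248.7930509121155))] [0.07984078 0.62577023 0.38552602]
```

View pics/w1.png

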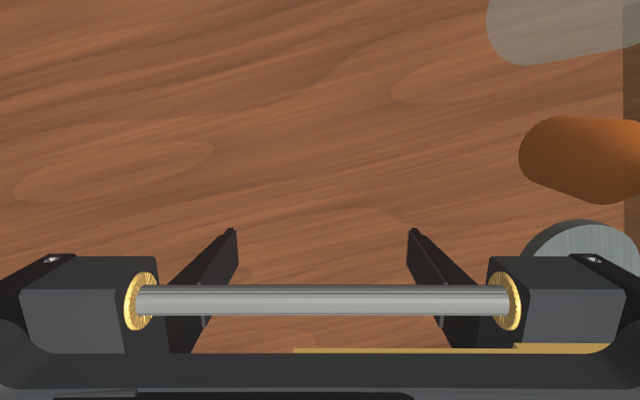

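The move call was refused, so the wrist picture shows only the bench and the open fingertips at about (235,230) and (410,230). I'll try a small call with decimal values.

Request:
{"api": "jog_arm", "payload": {
  "plan": [
    {"x":-6.1,"y":-3.7,"z":0.0,"wx":0.0,"wy":0.0,"wz":-0.13,"claw":0.5}
  ]
}}

```text
time_s: 0.28
tool_pos: [0.1987, 0.5614, 0.2139]
orientation: [-0.0, 0.058, 0.998, 0.0]
ft_force: [1.3, -0.1, 0.3]
grip_width: 0.942
finger_force: 0.0
```

Request:
{"api": "jog_arm", "payload": {
  "plan": [
    {"x":-4.7,"y":-3.8,"wz":-0.14,"claw":0.1},
    {"x":-9.4,"y":-7.6,"wz":-0.14,"claw":0.1},
    {"x":-14.1,"y":-11.4,"wz":-0.14,"claw":0.1},
    {"x":-18.8,"y":-15.2,"wz":-0.14,"claw":0.1},
    {"x":-23.5,"y":-19.1,"wz":-0.14,"claw":0.1},
    {"x":-28.1,"y":-22.7,"wz":-0.14,"claw":0.1},
    {"x":-30.2,"y":-28.3,"wz":-0.14,"claw":0.1},
    {"x":-32.2,"y":-33.9,"wz":-0.14,"claw":0.1},
    {"x":-34.2,"y":-39.5,"wz":-0.14,"claw":0.1},
    {"x":-36.2,"y":-45.1,"wz":-0.14,"claw":0.1},
    {"x":-38.2,"y":-50.6,"wz":-0.14,"claw":0.1},
    {"x":-40.1,"y":-56.2,"wz":-0.14,"claw":0.1},
    {"x":-42.1,"y":-61.7,"wz":-0.14,"claw":0.1},
    {"x":-42.1,"y":-61.7,"wz":-0.14,"claw":0.1},
    {"x":-42.1,"y":-61.7,"wz":-0.14,"claw":0.1},
    {"x":-42.1,"y":-61.7,"wz":-0.14,"claw":0.1}
  ]
}}

```text
validation failed for argument at $.pl...
```

Request:
{"api": "jog_arm", "payload": {
  "plan": [
    {"x":-4.7,"y":-3.8,"z":0.0,"wx":0.0,"wy":0.0,"wz":-0.14,"claw":0.1},
    {"x":-9.4,"y":-7.6,"z":0.0,"wx":0.0,"wy":0.0,"wz":-0.14,"claw":0.1}
  ]
}}

```text
time_s: 0.52
tool_pos: [0.2848, 0.472, 0.2145]
orientation: [-0.0, -0.01, 1.0, -0.0]
ft_force: [1.2, 0.2, 1.3]
grip_width: 0.741
finger_force: 0.0
```

Request:
{"api": "jog_arm", "payload": {
  "plan": [
    {"x":-4.1,"y":-4.4,"z":0.0,"wx":0.0,"wy":0.0,"wz":0.0,"claw":0.1},
    {"x":-8.2,"y":-8.8,"z":0.0,"wx":0.0,"wy":0.0,"wz":0.0,"claw":0.1},
    {"x":-12.2,"y":-13.2,"z":0.0,"wx":0.0,"wy":0.0,"wz":0.0,"claw":0.1},
    {"x":-16.3,"y":-17.6,"z":0.0,"wx":0.0,"wy":0.0,"wz":0.0,"claw":0.1},
    {"x":-17.6,"y":-23.4,"z":0.0,"wx":0.0,"wy":0.0,"wz":0.0,"claw":0.1},
    {"x":-18.8,"y":-29.2,"z":0.0,"wx":0.0,"wy":0.0,"wz":0.0,"claw":0.1},
    {"x":-20.0,"y":-35.0,"z":0.0,"wx":0.0,"wy":0.0,"wz":0.0,"claw":0.1},
    {"x":-21.2,"y":-40.8,"z":0.0,"wx":0.0,"wy":0.0,"wz":0.0,"claw":0.1},
    {"x":-22.4,"y":-46.6,"z":0.0,"wx":0.0,"wy":0.0,"wz":0.0,"claw":0.1},
    {"x":-23.6,"y":-52.4,"z":0.0,"wx":0.0,"wy":0.0,"wz":0.0,"claw":0.1},
    {"x":-24.7,"y":-58.1,"z":0.0,"wx":0.0,"wy":0.0,"wz":0.0,"claw":0.1},
    {"x":-24.7,"y":-58.1,"z":0.0,"wx":0.0,"wy":0.0,"wz":0.0,"claw":0.1},
    {"x":-24.7,"y":-58.1,"z":0.0,"wx":0.0,"wy":0.0,"wz":0.0,"claw":0.1},
    {"x":-24.7,"y":-58.1,"z":0.0,"wx":0.0,"wy":0.0,"wz":0.0,"claw":0.1}
  ]
}}

```text
time_s: 2.28
tool_pos: [0.5407, -0.102, 0.2146]
orientation: [-0.0, -0.009, 1.0, 0.0]
ft_force: [0.7, 0.6, 0.5]
grip_width: 0.01
finger_force: 0.0
```

```bash
python3 - <<'E'
from h import *
o=r.get_obs();print({k:np.round(o[k],4) for k in('time_s','tool_pos','orientation','ft_force','grip_width')})
f=grab('wrist','w2'); print([proj(f,o['tool_pos'])], -np.array(f['R']).T@f['t'])
E
```

```text
{'time_s': np.float64(2.275), 'tool_pos': array([ 0.5407, -0.102 ,  0.2146]), 'orientation': array([-1.0e-04, -9.3e-03,  1.0e+00,  1.0e-04]), 'ft_force': array([0.7165, 0.6034, 0.4686]), 'grip_width': np.float64(0.0105)}
[(np.float64(319.7199926145032), np.float64(248.33344260856526))] [ 0.46181416 -0.10218248  0.38605979]
```

View pics/w2.png

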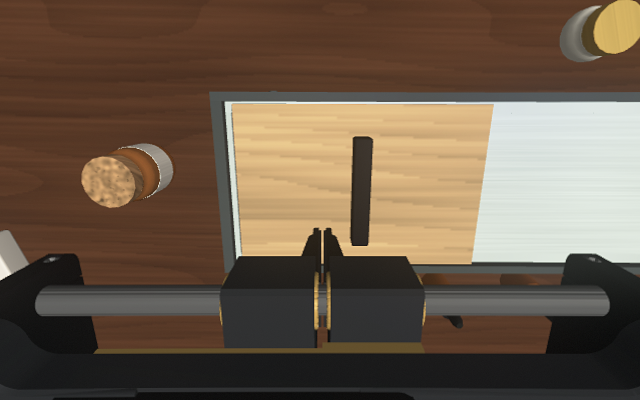

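The wrist view shows the bar between x pixels of about 352 and 372, rows 137–245. The fingertips are at about (320,230), on its well-end side. The gap at the well-end stop is on the left. I'll check the clearance numerically.

```bash
python3 - <<'E'
from h import *
f=load('w2')
for n,u,v,z in[('barL far',353,138,.102),('barR far',372,138,.102),('barL near',350,243,.102),('barR near',369,244,.102),('boxcorner',210,93,.082),('edge pt',600,93,.082),('cover corner',232,105,.082),('cover right',493,106,.082),('cover right near',472,262,.082)]: print(n,hit(f,u,v,z).round(4))
E
```

```text
barL far [ 0.4897 -0.0753  0.102 ]
barR far [ 0.4894 -0.0591  0.102 ]
barL near [ 0.5866 -0.0737  0.102 ]
barR near [ 0.5872 -0.056   0.102 ]
boxcorner [ 0.455  -0.2008  0.082 ]
edge pt [0.4491 0.1407 0.082 ]
cover corner [ 0.4647 -0.182   0.082 ]
cover right [0.4614 0.0495 0.082 ]
cover right near [0.6138 0.0528 0.082 ]
```

Request:
{"api": "jog_arm", "payload": {
  "plan": [
    {"x":0.0,"y":0.0,"z":5.0,"wx":0.0,"wy":0.0,"wz":0.0,"claw":0.0},
    {"x":0.0,"y":0.0,"z":9.0,"wx":0.0,"wy":0.0,"wz":0.0,"claw":0.0},
    {"x":0.0,"y":0.0,"z":11.5,"wx":0.0,"wy":0.0,"wz":0.0,"claw":0.0},
    {"x":0.0,"y":0.0,"z":12.6,"wx":0.0,"wy":0.0,"wz":0.0,"claw":0.0},
    {"x":0.0,"y":0.0,"z":12.6,"wx":0.0,"wy":0.0,"wz":0.0,"claw":0.0},
    {"x":0.0,"y":0.7,"z":12.6,"wx":0.0,"wy":0.0,"wz":0.0,"claw":0.0},
    {"x":0.0,"y":1.4,"z":12.6,"wx":0.0,"wy":0.0,"wz":0.0,"claw":0.0},
    {"x":0.0,"y":2.1,"z":12.6,"wx":0.0,"wy":0.0,"wz":0.0,"claw":0.0},
    {"x":0.0,"y":3.0,"z":12.6,"wx":0.0,"wy":0.0,"wz":0.0,"claw":0.0},
    {"x":0.0,"y":4.0,"z":12.6,"wx":0.0,"wy":0.0,"wz":0.0,"claw":0.0}
  ]
}}

```text
time_s: 3.58
tool_pos: [0.5407, -0.0631, 0.0891]
orientation: [0.001, -0.009, 1.0, -0.0]
ft_force: [0.2, -5.0, 3.6]
grip_width: -0.0
finger_force: 2.9
```

Request:
{"api": "jog_arm", "payload": {
  "plan": [
    {"x":0.0,"y":1.3,"z":0.0,"wx":0.0,"wy":0.0,"wz":0.0,"claw":0.0},
    {"x":0.0,"y":2.8,"z":0.0,"wx":0.0,"wy":0.0,"wz":0.0,"claw":0.0},
    {"x":0.0,"y":4.4,"z":0.0,"wx":0.0,"wy":0.0,"wz":0.0,"claw":0.0},
    {"x":0.0,"y":6.0,"z":0.0,"wx":0.0,"wy":0.0,"wz":0.0,"claw":0.0},
    {"x":0.0,"y":7.6,"z":0.0,"wx":0.0,"wy":0.0,"wz":0.0,"claw":0.0},
    {"x":0.0,"y":9.2,"z":0.0,"wx":0.0,"wy":0.0,"wz":0.0,"claw":0.0},
    {"x":0.0,"y":10.8,"z":0.0,"wx":0.0,"wy":0.0,"wz":0.0,"claw":0.0},
    {"x":0.0,"y":12.4,"z":0.0,"wx":0.0,"wy":0.0,"wz":0.0,"claw":0.0},
    {"x":0.0,"y":14.0,"z":0.0,"wx":0.0,"wy":0.0,"wz":0.0,"claw":0.0},
    {"x":0.0,"y":15.6,"z":0.0,"wx":0.0,"wy":0.0,"wz":0.0,"claw":0.0},
    {"x":0.0,"y":17.0,"z":0.0,"wx":0.0,"wy":0.0,"wz":0.0,"claw":0.0},
    {"x":0.0,"y":18.2,"z":0.0,"wx":0.0,"wy":0.0,"wz":0.0,"claw":0.0},
    {"x":0.0,"y":19.2,"z":0.0,"wx":0.0,"wy":0.0,"wz":0.0,"claw":0.0},
    {"x":0.0,"y":20.0,"z":0.0,"wx":0.0,"wy":0.0,"wz":0.0,"claw":0.0},
    {"x":0.0,"y":20.3,"z":0.0,"wx":0.0,"wy":0.0,"wz":0.0,"claw":0.0}
  ]
}}

```text
time_s: 5.45
tool_pos: [0.5368, 0.1401, 0.0891]
orientation: [0.0, -0.009, 1.0, -0.0]
ft_force: [0.0, -5.8, 5.6]
grip_width: 0.005
finger_force: 3.5
```

Creep to the stop.

Request:
{"api": "jog_arm", "payload": {
  "plan": [
    {"x":0.0,"y":0.2,"z":0.0,"wx":0.0,"wy":0.0,"wz":0.0,"claw":0.0},
    {"x":0.0,"y":0.4,"z":0.0,"wx":0.0,"wy":0.0,"wz":0.0,"claw":0.0},
    {"x":0.0,"y":0.6,"z":0.0,"wx":0.0,"wy":0.0,"wz":0.0,"claw":0.0},
    {"x":0.0,"y":0.7,"z":0.0,"wx":0.0,"wy":0.0,"wz":0.0,"claw":0.0},
    {"x":0.0,"y":0.8,"z":0.0,"wx":0.0,"wy":0.0,"wz":0.0,"claw":0.0}
  ]
}}

```text
time_s: 6.08
tool_pos: [0.5366, 0.1477, 0.0891]
orientation: [0.0, -0.009, 1.0, -0.0]
ft_force: [0.6, -5.0, 5.9]
grip_width: 0.006
finger_force: 3.5
```

Request:
{"api": "jog_arm", "payload": {
  "plan": [
    {"x":0.0,"y":0.1,"z":0.0,"wx":0.0,"wy":0.0,"wz":0.0,"claw":0.0},
    {"x":0.0,"y":0.2,"z":0.0,"wx":0.0,"wy":0.0,"wz":0.0,"claw":0.0},
    {"x":0.0,"y":0.3,"z":0.0,"wx":0.0,"wy":0.0,"wz":0.0,"claw":0.0}
  ]
}}

```text
time_s: 6.45
tool_pos: [0.5365, 0.1507, 0.0891]
orientation: [0.0, -0.009, 1.0, -0.0]
ft_force: [-0.4, -7.0, 4.9]
grip_width: 0.004
finger_force: 3.5
```

Request:
{"api": "jog_arm", "payload": {
  "plan": [
    {"x":0.0,"y":0.1,"z":0.0,"wx":0.0,"wy":0.0,"wz":0.0,"claw":0.0},
    {"x":0.0,"y":0.2,"z":0.0,"wx":0.0,"wy":0.0,"wz":0.0,"claw":0.0}
  ]
}}

```text
time_s: 6.7
tool_pos: [0.5365, 0.1527, 0.0891]
orientation: [0.0, -0.009, 1.0, -0.0]
ft_force: [-0.2, -5.7, 5.5]
grip_width: 0.008
finger_force: 3.5
```

Request:
{"api": "jog_arm", "payload": {
  "plan": [
    {"x":0.0,"y":0.1,"z":0.0,"wx":0.0,"wy":0.0,"wz":0.0,"claw":0.0},
    {"x":0.0,"y":0.2,"z":0.0,"wx":0.0,"wy":0.0,"wz":0.0,"claw":0.0}
  ]
}}

```text
time_s: 6.95
tool_pos: [0.5365, 0.1547, 0.0891]
orientation: [0.0, -0.009, 1.0, -0.0]
ft_force: [0.7, -6.1, 4.9]
grip_width: 0.007
finger_force: 3.5
```

Request:
{"api": "jog_arm", "payload": {
  "plan": [
    {"x":0.0,"y":0.1,"z":0.0,"wx":0.0,"wy":0.0,"wz":0.0,"claw":0.0},
    {"x":0.0,"y":0.15,"z":0.0,"wx":0.0,"wy":0.0,"wz":0.0,"claw":0.0}
  ]
}}

```text
time_s: 7.2
tool_pos: [0.5365, 0.1562, 0.0891]
orientation: [0.0, -0.009, 1.0, -0.0]
ft_force: [0.7, -7.1, 5.4]
grip_width: 0.008
finger_force: 3.5
```

Request:
{"api": "jog_arm", "payload": {
  "plan": [
    {"x":0.0,"y":0.1,"z":0.0,"wx":0.0,"wy":0.0,"wz":0.0,"claw":0.0},
    {"x":0.0,"y":0.2,"z":0.0,"wx":0.0,"wy":0.0,"wz":0.0,"claw":0.0}
  ]
}}

```text
time_s: 7.45
tool_pos: [0.5364, 0.1577, 0.0891]
orientation: [0.0, -0.009, 1.0, -0.001]
ft_force: [0.4, -14.4, 7.4]
grip_width: 0.007
finger_force: 7.8
```

Request:
{"api": "jog_arm", "payload": {
  "plan": [
    {"x":0.0,"y":0.1,"z":0.0,"wx":0.0,"wy":0.0,"wz":0.0,"claw":0.0},
    {"x":0.0,"y":0.2,"z":0.0,"wx":0.0,"wy":0.0,"wz":0.0,"claw":0.0}
  ]
}}

```text
time_s: 7.7
tool_pos: [0.5362, 0.158, 0.0891]
orientation: [-0.0, -0.009, 1.0, -0.002]
ft_force: [0.0, -29.7, 8.9]
grip_width: 0.004
finger_force: 15.4
```

```bash
python3 - <<'E'
from h import *
grab('wrist','w3'); print(r.get_obs()['ft_force'])
E
```

```text
[  0.28583298 -25.3667398    8.24144901]
```

View pics/w3.png

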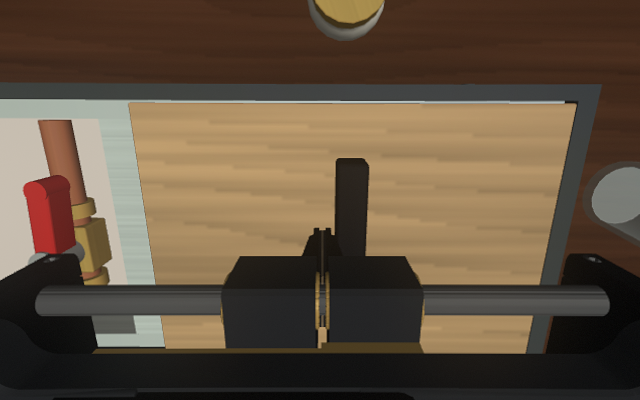

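The cover is hard against the deck-end stop: the force jumped and there is no visible gap at (575,105). The red handle shows at about (47,190), in the y = -73 position. I'll back off, rise and move over the well.

Request:
{"api": "jog_arm", "payload": {
  "plan": [
    {"x":0.0,"y":-0.3,"z":0.0,"wx":0.0,"wy":0.0,"wz":0.0,"claw":0.0},
    {"x":0.0,"y":-1.5,"z":0.0,"wx":0.0,"wy":0.0,"wz":0.0,"claw":0.0},
    {"x":0.0,"y":-3.0,"z":-2.0,"wx":0.0,"wy":0.0,"wz":0.0,"claw":0.0},
    {"x":0.0,"y":-7.0,"z":-6.0,"wx":0.0,"wy":0.0,"wz":0.0,"claw":0.0},
    {"x":0.0,"y":-12.0,"z":-9.0,"wx":0.0,"wy":0.0,"wz":0.0,"claw":0.0},
    {"x":0.5,"y":-18.0,"z":-9.0,"wx":0.0,"wy":0.0,"wz":0.0,"claw":0.0},
    {"x":1.2,"y":-24.0,"z":-9.0,"wx":0.0,"wy":0.0,"wz":0.0,"claw":0.0},
    {"x":2.0,"y":-26.5,"z":-9.0,"wx":0.0,"wy":0.0,"wz":0.0,"claw":0.0},
    {"x":2.0,"y":-26.5,"z":-9.0,"wx":0.0,"wy":0.0,"wz":0.0,"claw":0.0},
    {"x":2.0,"y":-26.5,"z":-9.0,"wx":0.0,"wy":0.0,"wz":0.0,"claw":0.0}
  ]
}}

```text
time_s: 9.0
tool_pos: [0.5209, -0.1043, 0.1785]
orientation: [-0.0, -0.009, 1.0, 0.0]
ft_force: [-1.7, -0.2, 0.1]
grip_width: 0.005
finger_force: 0.0
```

```bash
python3 - <<'E'
from h import *
f=grab('wrist','w4');g=grab('top','t4'); o=r.get_obs();print(o['time_s'],o['tool_pos'],o['orientation'],o['ft_force'])
big=cv2.resize(g['frame'][130:290,140:500],None,fx=1.8,fy=1.5)
im=np.zeros((600,640,3),np.uint8); im[:290]=f['frame'][:290]; im[300:540]=cv2.resize(big,(640,240)); cv2.imwrite('pics/m4.png',im)
E
```

```text
9.1 [ 0.52110973 -0.10395469  0.17859292] [ 3.08555821e-05 -9.29656280e-03  9.99956777e-01  1.31879659e-04] [-0.06605426  0.95579996 -0.65087655]
```

View pics/m4.png

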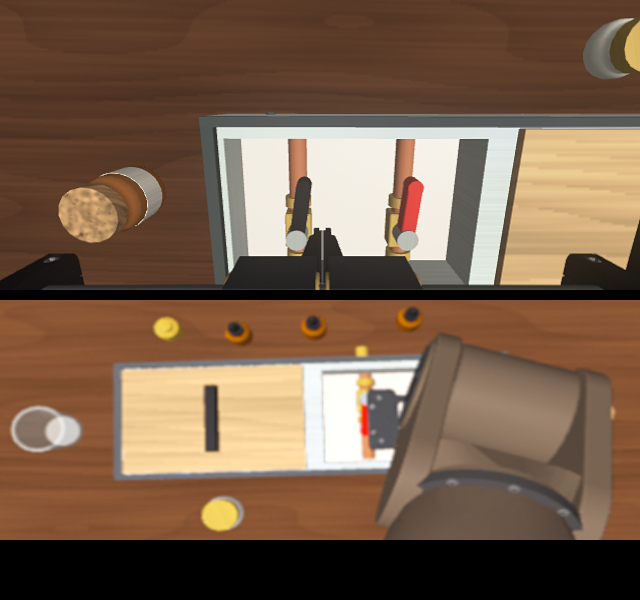

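The cover is parked at the deck end. In the wrist view the red spindle is at (407,240) with its handle tip at (416,181). The black spindle is at (296,240) with its tip at (304,178).

```bash
python3 - <<'E'
from h import *
f=load('w4')
for n,u,v,z in[('red ax',407,240,.062),('red tipL',409,181,.062),('red tipR',423,184,.062),('blk ax',296,240,.062),('blk tip',304,179,.062),('boxcorner',200,117,.082)]: print(n,hit(f,u,v,z).round(4))
p=[.5385,.0456,.017]
for l in[(25,-73),(-32,-73),(25,-177),(-88,-250)]:
    c,s=np.cos(p[2]),np.sin(p[2]); x,y=np.array(l)/1e3; print(l,p[0]+c*x-s*y,p[1]+s*x+c*y)
E
```

```text
red ax [ 0.5645 -0.0221  0.062 ]
red tipL [ 0.5075 -0.0254  0.062 ]
red tipR [ 0.5101 -0.0126  0.062 ]
blk ax [ 0.5664 -0.1268  0.062 ]
blk tip [ 0.5073 -0.1194  0.062 ]
boxcorner [ 0.4541 -0.2005  0.082 ]
(25, -73) 0.5647373278130305 -0.026964472224578123
(-32, -73) 0.5077455641146701 -0.02793342555175255
(25, -177) 0.5665052426555944 -0.13094944458649896
(-88, -250) 0.45476251098838394 -0.20585980381370994
```

Request:
{"api": "jog_arm", "payload": {
  "plan": [
    {"x":0.1,"y":4.6,"z":0.0,"wx":0.0,"wy":0.0,"wz":0.0,"claw":0.0},
    {"x":0.1,"y":4.6,"z":0.0,"wx":0.0,"wy":0.0,"wz":0.0,"claw":0.0},
    {"x":0.1,"y":4.6,"z":4.0,"wx":0.0,"wy":0.0,"wz":0.0,"claw":0.0},
    {"x":0.1,"y":4.6,"z":8.0,"wx":0.0,"wy":0.0,"wz":0.0,"claw":0.0},
    {"x":0.1,"y":4.6,"z":10.5,"wx":0.0,"wy":0.0,"wz":0.0,"claw":0.0},
    {"x":0.1,"y":4.6,"z":12.2,"wx":0.0,"wy":0.0,"wz":0.0,"claw":0.0},
    {"x":0.1,"y":4.6,"z":13.0,"wx":0.0,"wy":0.0,"wz":0.0,"claw":0.0},
    {"x":0.1,"y":4.6,"z":13.0,"wx":0.0,"wy":0.0,"wz":0.0,"claw":0.0},
    {"x":0.1,"y":4.6,"z":13.0,"wx":0.0,"wy":0.0,"wz":0.0,"claw":0.0}
  ]
}}

```text
time_s: 10.22
tool_pos: [0.5195, -0.0591, 0.0493]
orientation: [0.001, -0.009, 1.0, -0.0]
ft_force: [0.6, 1.0, 0.2]
grip_width: -0.001
finger_force: 0.0
```

Request:
{"api": "jog_arm", "payload": {
  "plan": [
    {"x":0.0,"y":0.7,"z":0.0,"wx":0.0,"wy":0.0,"wz":0.0,"claw":0.0},
    {"x":0.0,"y":1.4,"z":0.0,"wx":0.0,"wy":0.0,"wz":0.0,"claw":0.0},
    {"x":0.0,"y":2.0,"z":0.0,"wx":0.0,"wy":0.0,"wz":0.0,"claw":0.0},
    {"x":0.05,"y":2.5,"z":0.0,"wx":0.0,"wy":0.0,"wz":0.0,"claw":0.0},
    {"x":0.05,"y":3.0,"z":0.0,"wx":0.0,"wy":0.0,"wz":0.0,"claw":0.0},
    {"x":0.0,"y":3.5,"z":0.0,"wx":0.0,"wy":0.0,"wz":0.0,"claw":0.0},
    {"x":-0.15,"y":3.95,"z":0.0,"wx":0.0,"wy":0.0,"wz":0.0,"claw":0.0}
  ]
}}

```text
time_s: 11.1
tool_pos: [0.52, -0.0194, 0.0487]
orientation: [0.0, -0.009, 1.0, -0.0]
ft_force: [-0.3, -3.9, 1.1]
grip_width: 0.002
finger_force: 1.7
```

Request:
{"api": "jog_arm", "payload": {
  "plan": [
    {"x":-0.2,"y":0.45,"z":0.0,"wx":0.0,"wy":0.0,"wz":0.0,"claw":0.0},
    {"x":-0.4,"y":0.85,"z":0.0,"wx":0.0,"wy":0.0,"wz":0.0,"claw":0.0},
    {"x":-0.7,"y":1.2,"z":0.0,"wx":0.0,"wy":0.0,"wz":0.0,"claw":0.0},
    {"x":-1.05,"y":1.55,"z":0.0,"wx":0.0,"wy":0.0,"wz":0.0,"claw":0.0},
    {"x":-1.45,"y":1.85,"z":0.0,"wx":0.0,"wy":0.0,"wz":0.0,"claw":0.0},
    {"x":-1.85,"y":2.1,"z":0.0,"wx":0.0,"wy":0.0,"wz":0.0,"claw":0.0}
  ]
}}

```text
time_s: 11.85
tool_pos: [0.5381, 0.002, 0.0485]
orientation: [-0.0, -0.009, 1.0, 0.0]
ft_force: [-3.6, -3.2, 0.4]
grip_width: 0.01
finger_force: 1.6
```

Request:
{"api": "jog_arm", "payload": {
  "plan": [
    {"x":-0.3,"y":0.1,"z":0.0,"wx":0.0,"wy":0.0,"wz":0.0,"claw":0.0},
    {"x":-0.55,"y":0.1,"z":0.0,"wx":0.0,"wy":0.0,"wz":0.0,"claw":0.0},
    {"x":-0.75,"y":0.1,"z":0.0,"wx":0.0,"wy":0.0,"wz":0.0,"claw":0.0},
    {"x":-0.75,"y":0.1,"z":0.0,"wx":0.0,"wy":0.0,"wz":0.0,"claw":0.0}
  ]
}}

```text
time_s: 12.35
tool_pos: [0.5453, 0.0033, 0.0484]
orientation: [-0.0, -0.009, 1.0, 0.0]
ft_force: [-2.7, 2.1, -1.1]
grip_width: 0.005
finger_force: 1.6
```

Request:
{"api": "jog_arm", "payload": {
  "plan": [
    {"x":-0.1,"y":0.0,"z":0.0,"wx":0.0,"wy":0.0,"wz":0.0,"claw":0.0},
    {"x":-0.2,"y":0.0,"z":0.0,"wx":0.0,"wy":0.0,"wz":0.0,"claw":0.0}
  ]
}}

```text
time_s: 12.6
tool_pos: [0.5461, 0.0033, 0.0484]
orientation: [-0.002, -0.009, 1.0, 0.0]
ft_force: [-10.0, 2.8, 4.6]
grip_width: 0.01
finger_force: 5.4
```

Request:
{"api": "jog_arm", "payload": {
  "plan": [
    {"x":-0.1,"y":0.0,"z":0.0,"wx":0.0,"wy":0.0,"wz":0.0,"claw":0.0},
    {"x":-0.2,"y":0.0,"z":0.0,"wx":0.0,"wy":0.0,"wz":0.0,"claw":0.0}
  ]
}}

```text
time_s: 12.85
tool_pos: [0.5463, 0.0034, 0.0483]
orientation: [-0.004, -0.009, 1.0, 0.0]
ft_force: [-19.1, 1.0, 10.4]
grip_width: 0.003
finger_force: 9.5
```

At the stop. Back away in −x, rise, and move clear to look.

Request:
{"api": "jog_arm", "payload": {
  "plan": [
    {"x":0.3,"y":0.0,"z":0.0,"wx":0.0,"wy":0.0,"wz":0.0,"claw":0.0},
    {"x":1.2,"y":-0.5,"z":0.0,"wx":0.0,"wy":0.0,"wz":0.0,"claw":0.0},
    {"x":1.7,"y":-1.0,"z":0.0,"wx":0.0,"wy":0.0,"wz":0.0,"claw":0.0},
    {"x":1.7,"y":-1.0,"z":-4.0,"wx":0.0,"wy":0.0,"wz":0.0,"claw":0.0},
    {"x":1.7,"y":-1.0,"z":-9.0,"wx":0.0,"wy":0.0,"wz":0.0,"claw":0.0},
    {"x":1.7,"y":-1.0,"z":-14.0,"wx":0.0,"wy":0.0,"wz":0.0,"claw":0.0},
    {"x":1.7,"y":-6.0,"z":-15.0,"wx":0.0,"wy":0.0,"wz":0.0,"claw":0.0},
    {"x":1.7,"y":-10.0,"z":-15.0,"wx":0.0,"wy":0.0,"wz":0.0,"claw":0.0},
    {"x":1.7,"y":-10.0,"z":-15.0,"wx":0.0,"wy":0.0,"wz":0.0,"claw":0.0},
    {"x":1.7,"y":-10.0,"z":-15.0,"wx":0.0,"wy":0.0,"wz":0.0,"claw":0.0}
  ]
}}

```text
time_s: 14.1
tool_pos: [0.5341, -0.0973, 0.1985]
orientation: [-0.0, -0.008, 1.0, 0.0]
ft_force: [-0.1, 0.1, -0.8]
grip_width: 0.005
finger_force: 0.0
```

```bash
python3 - <<'E'
from h import *
f=grab('wrist','w5');g=grab('top','t5'); o=r.get_obs();print(o['time_s'],o['tool_pos'],o['ft_force'])
im=np.zeros((600,640,3),np.uint8); im[:290]=f['frame'][:290]; im[300:585]=cv2.resize(g['frame'][130:290,140:500],(640,285)); cv2.imwrite('pics/m5.png',im)
E
```

```text
14.2 [ 0.53419345 -0.09659897  0.19851106] [ 0.40694737  0.30346843 -0.38226928]
```

View pics/m5.png

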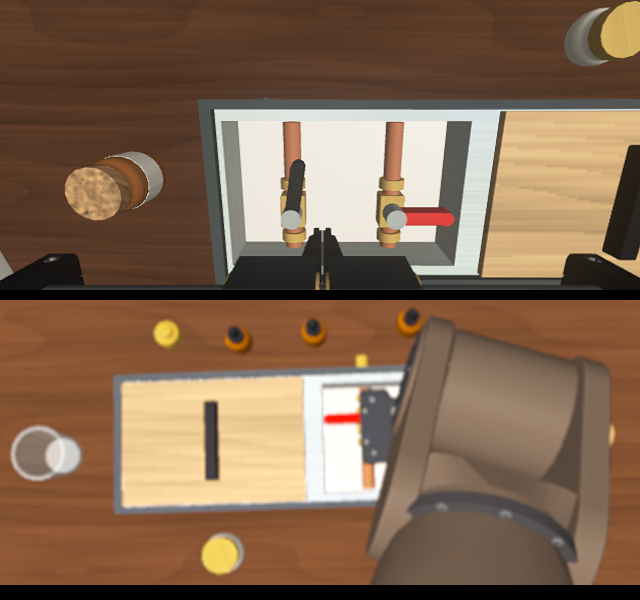

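The red handle points along +y, from (397,218) to (453,218), at its stop. The black handle is unchanged, the cover is parked flush at the deck end, and the surrounding items are where they were.

```bash
python3 -c "
from rig import r
print(r.close_job())"
```

```text
the job is handed in; nothing more can be done
None
```

The cover is parked against the deck-end stop, the red valve is turned clockwise to its stop, the black handle and surrounding items look undisturbed in the last pictures, and the job was handed in at about 14 s.

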